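# Lay a small computer case on its side for opening

## Robot

A 7-joint arm with a two-finger parallel gripper is mounted at the origin on the work surface. World frame = base frame: x ahead of the robot, y to its left, z up, the work surface at z = 0. Lengths are in m, angles in degrees, forces in N, time in s.
With the tool pointing down it reaches from about 0.425 to 0.875 m from the base axis. Payload 8.4 kg.
Tool frame: the origin (TCP) lies midway between the tips of the shut fingers; the grasp point (between the pads) lies behind it (tcp_to_grasp is the z of the grasp point in the tool frame, in m); z points along the fingers, y is the line along which they close (so a half turn about z gives the same grasp; the last joint's range is limited). The gripper opens to 85 mm and grips with 20 to 120 N. Pads are 22 mm wide; open, the fingers measure 114 mm over their backs; the gripper's body (76 mm by 85 mm) begins 54 mm behind the grasp point. The pads swing forward as they close: fully open they stand 13 mm farther back than shut.
Start: joints at [-79.882, 19.091, 2.286, 83.961, -0.768, 76.965, -3.352], TCP at [0.177, 0.625, 0.231] pointing down, gripper open.
Joint ranges: [-147.57, 147.57], [-21.85, 119.76], [-74.77, 79.35], [14.55, 137.4], [-85.83, 265.84], [4.83, 119.75], [-152.11, 152.11]. Speed limits (degrees/s): [127.2, 127.2, 159.86, 159.86, 180, 180, 180].

## Interface

Orientations are given as [roll, pitch, yaw] about the fixed x, y, z axes, in that order (R = Rz(yaw) Ry(pitch) Rx(roll)).
In Python, from cell import move_ptp, servo_line, goto_joints, open_jaws, grasp, dwell, ik, read_state, read_camera, camera_info, PlanningError, finish_job, outline_of, landmark_of, tcp_to_grasp gives the robot as it stands. Calls block until the motion is done:
- move_ptp(position, orientation): joint-space move of the TCP to a pose.
- servo_line(position, ori=None, feed=0.15, contact_N=None): straight line of the TCP; ori=None keeps the orientation; feed is the mean speed in m/s. With contact_N (N) it stops when the force on the tool has changed by that much, and returns True; else False.
- goto_joints(angles): joint-space move.
- open_jaws() and grasp(): open the fingers fully, or close them until they stop; the grip force is fixed at half the most.
- dwell(seconds).
- ik(position, orientation): joint angles nearest the present ones, or None.
- read_state(): the state.
- read_camera(name): name is "scene" or "top"; returns the picture (420x560x3 uint8, red, green, blue); there is no depth.
- camera_info(name): a dict with "camera_matrix" (3x3 intrinsics, pixels), "R" (3x3) and "t" (3): a world point X has camera coordinates R X + t. Camera axes: x right, y down, z forward; pixel columns grow to the right and rows downward; lengths in m; the calibration is good to about 2 mm. A picture is of the moment at which its call begins. camera_info takes no time and is no camera call.
A pose or a line that the arm cannot do raises PlanningError and nothing moves.
- finish_job(): hands the job in; it is judged then, once.
Trained networks look in the newest picture that a camera, given by its name, has taken for a name from the list of things; names that differ only in an ending like _2 or _b are one class to them, and where a whole thing is asked for, a point or a joint stands for the part that bears it (a point fixed in the world has none). Each returns a list of dicts, best first, with "conf" (0 to 1); they miss things now and then, are a little off and sometimes report something else, mostly with a low value. They report only what shows in the picture. A call takes as long as a camera call. They do not tell look-alikes from the thing itself.
- outline_of(target, camera): "pixels" (420x560 bool, what is visible of it) and "rect" ([left, top, right, bottom] in pixels, round what is visible of it).
- landmark_of(target, camera): "pixel" ([column, row] in pixels: a listed point, or the origin of a listed thing).
The state is a dict: "time": time; "joints": joint angles; "dq": joint speeds; "joint_torque": joint torques, N m; "position": TCP position; "eef_rot": TCP orientation; "contact_force": force on the tool from outside, world axes, zero at the start; "torque": the same for the moment, N m; "gripper_width": finger opening in m; "grasp_force": force on a finger pad.
Only numpy, scipy, OpenCV 4.12 (cv2) and the standard library are available. Lean on these libraries where they do the work, as an engineer would, in place of code of your own. Each camera call takes 0.05 s, during which the arm holds its last target. There are 200 camera calls.

## Task

The small computer case standing on end on the low service stand is to be opened from its vented side. Using the fingers only to push and steady it, tip it over away from its vented side, onto the long free part of the deck (roughly towards the robot's right), its foot staying at the two stop blocks, and let it down gently, under control all the way, until it lies flat on the stand with the vents up. Do not pinch it, shove it hard, lift it, carry it or let it drop, do not disturb the other things on the bench, and finish with the hand clear.

Things in the scene. Friction and masses are not known exactly. Their poses are not given: they have to be found in the camera images.
- stand: Low fixed service stand, aluminium with black rubber top. Origin on the bench under it, z up. In its own axes the flat deck top (z = 50 mm) spans x -70 to 100, y -100 to 100 mm; deck 14 mm thick on 10 mm side cheeks at y = +-92 mm, open below in between and at the front. Its -x side is the front, facing roughly to the robot's right (world -y), yaw 1.15 to 1.8 rad.
- stops (a point): Point on the deck midway between the two steel stop blocks (stand x = 56, y = 0, z = 50 mm). Each block is 10 mm in x (51 to 61), 34 mm in y (|y| 55 to 89), 10 mm tall above the deck. The case's foot bar starts about 2 mm behind them (+x side).
- case: Grey plastic computer case, loose, rigid, 0.37 to 0.63 kg, standing on end, nearly square to the stand. Origin: centre of its underside; z up its height (150 mm), x across its thickness (36 mm), y across its width (100 mm). Its +x side has black vent slots and screws; the plain -x side is to end underneath. Foot bar: x 0 to 18, y -70 to 70, z 0 to 8 mm.
- case_top (a point): Middle of the case's upper front edge (case x = -18, y = 0, z = 150 mm). Tipping towards the stand's front, the case balances at about 0.24 rad of tilt and beyond that falls by itself. When it lies down, its top end overhangs the deck's front edge by about 35 mm, with 50 mm free below it.
- case_heel (a point): Middle of the case's lower front edge (case frame x = -18 mm, y = 0, z = 0), the edge about which it tips; it should stay within 20 mm of (45, 0, 50) mm in the stand's axes.
- case_center (a point): Centre of the case (75 mm up its height).
- cover: The vented cover, fixed part of the case (its +x third, 12 mm thick, outer face at case x = 18 mm). Same origin and axes as the case.
- back: The plain back, fixed part of the case (its -x third, 12 mm thick, outer face at case x = -18 mm). Same origin and axes as the case.
- spray: Bystander: upright spray can, 52 mm diameter, 170 mm tall, about 0.2 m from the stand's origin, behind the stand or at its far side. Origin: centre of its underside.
- jar: Bystander: small jar, 56 mm diameter, 60 mm tall, about 0.2 m from the stand's origin, behind the stand or at its far side. Origin: centre of its underside.
- meter: Bystander: yellow multimeter lying flat, 130 x 70 x 32 mm, about 0.32 m behind the stand's origin. Origin: centre of its underside.
Not all that is in view belongs to the job. Of the things like the case, leave any that is blue, green or yellow; of the rest the larger one is meant.

How it is judged:
By the outcome, as a careful person would: the job done as asked, in the order asked, and still so for the second after the job is handed in, with the robot touching nothing.
It also fails if it takes over 48 s, if anything falls off the work surface, if the arm or the gripper's body presses on something with over 40 N, if the wrist force passes 120 N, or if a joint passes its speed limit or range.

## Working session

There is one attempt and no reset: what is moved stays moved. The work goes in short steps, each a Python script; the robot and the scene stay as the last script left them, time stands still between calls to the robot, and variables do not carry over. Pictures are saved under pics/ and viewed, at most 10 in all, crops included, and the job is handed in when it is done.

```bash
ls; mkdir -p pics; cat > h.py <<'E'
import numpy as np, cv2
from cell import *
def proj(cam,X):
    c=camera_info(cam);K=np.array(c["camera_matrix"]);p=K@(np.array(c["R"])@np.array(X).T+np.array(c["t"])[:,None] if np.ndim(X)>1 else np.array(c["R"])@X+np.array(c["t"]));return (p[:2]/p[2]).T
def onz(cam,px,z):
    c=camera_info(cam);K=np.array(c["camera_matrix"]);R=np.array(c["R"]);t=np.array(c["t"])
    d=R.T@np.linalg.inv(K)@np.array([px[0],px[1],1.]);o=-R.T@t
    return o+d*(z-o[2])/d[2]
E
python3 - <<'E'
from h import *
ims=[]
for c in("scene","top"):
    im=read_camera(c);cv2.imwrite(f"pics/{c}0.png",im[:,:,::-1])
    ci=camera_info(c);print(c,np.round(-np.array(ci["R"]).T@np.array(ci["t"]),3),ci["camera_matrix"][0][0])
    for n,z in(("stand",0),("stops",.05),("case",.05),("case_top",.2),("case_heel",.05),("case_center",.125),("spray",0),("jar",0),("meter",0)):
        for r in landmark_of(n,c)[:3]: print(n,np.round(r["pixel"]),round(r["conf"],2),np.round(onz(c,r["pixel"],z),3))
print(read_state(),tcp_to_grasp)
E
```

```text
pics
scene [ 0.518 -0.576  0.856] 391.59863539634495
stand [287. 290.] 0.81 [0.575 0.018 0.   ]
stand [310. 237.] 0.55 [0.656 0.202 0.   ]
stand [312. 205.] 0.42 [0.674 0.341 0.   ]
stops [291. 257.] 0.57 [0.587 0.085 0.05 ]
case [342. 358.] 0.97 [ 0.678 -0.197  0.05 ]
case [217. 250.] 0.87 [0.39 0.12 0.05]
case [267. 228.] 0.77 [0.528 0.194 0.05 ]
case_top [204. 224.] 0.95 [0.379 0.07  0.2  ]
case_top [353. 319.] 0.85 [ 0.681 -0.194  0.2  ]
case_top [290. 222.] 0.74 [0.579 0.068 0.2  ]
case_heel [290. 263.] 0.94 [0.585 0.067 0.05 ]
case_heel [210. 250.] 0.89 [0.372 0.12  0.05 ]
case_heel [347. 356.] 0.75 [ 0.689 -0.194  0.05 ]
case_center [202. 281.] 0.97 [ 0.376 -0.037  0.125]
case_center [344. 346.] 0.96 [ 0.67  -0.208  0.125]
case_center [211. 234.] 0.95 [0.384 0.107 0.125]
spray [310. 231.] 0.91 [0.657 0.224 0.   ]
jar [354. 276.] 0.55 [0.76  0.055 0.   ]
meter [309. 204.] 0.5 [0.668 0.345 0.   ]
top [0.472 0.172 1.286] 455.6810178032487
stand [331. 191.] 0.96 [0.59  0.014 0.   ]
stops [314. 188.] 0.63 [0.594 0.067 0.05 ]
case [398. 161.] 0.93 [ 0.671 -0.164  0.05 ]
case [336. 2
[... 643 characters left out ...]
joints': array([-79.88120434,  19.09047177,   2.28544984,  83.95956219,
        -0.76798219,  76.96664041,  -3.35142904]), 'dq': array([-0.01184404,  0.01239412, -0.03156463, -0.03860104,  0.03758219,
       -0.01504704, -0.03144978]), 'joint_torque': array([ 8.08417590e-04, -6.58300495e+01,  1.36335667e+00, -4.05838287e+01,
        1.66524388e-02,  2.73605969e-03,  6.56613622e-06]), 'position': array([0.17700729, 0.625412  , 0.23132748]), 'eef_rot': array([-1.79998492e+02, -8.01886816e-04,  1.64196672e+02]), 'contact_force': array([0.45024579, 0.29680442, 0.2264558 ]), 'torque': array([-0.02213799,  0.05103148, -0.0167679 ]), 'grasp_force': 0.0, 'gripper_width': 0.08549720306944986} -0.0187
```

```bash
python3 - <<'E'
import cv2
for c in("scene","top"):
    im=cv2.imread(f"pics/{c}0.png"); s=im[170:400,170:440] if c=="scene" else im[100:310,190:460]
    cv2.imwrite(f"pics/{c}0c.png",cv2.resize(s,None,fx=2.6,fy=2.6))
E
```

```text
(no output)
```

View pics/scene0c.png

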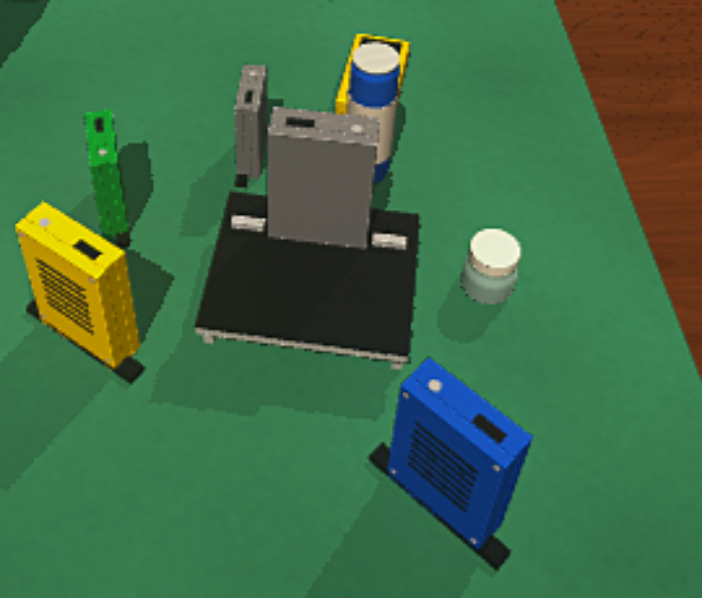

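View pics/top0c.png

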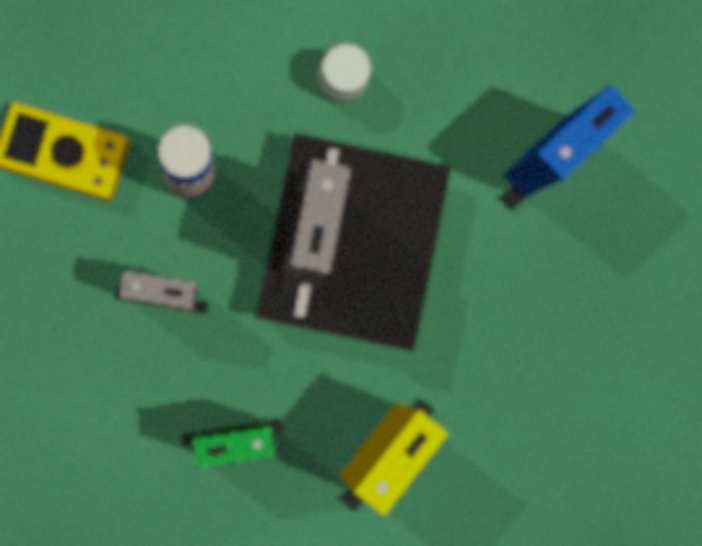

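The target is the plain grey case on the stand: scene crop about (320,180), full-image pixel about (293,238). The jar, the spray can and the blue case are nearby. My plan is to straddle the top with the open gripper, twisted so the fingers leave only a few mm of slack. The rear finger pushes the case past balance and the front finger then lowers it.

```bash
cat >> h.py <<'E'
from scipy.spatial.transform import Rotation as Ro
from scipy.optimize import minimize
Z=np.array([0,0,1.])
def box(p,lo,hi):
    x,y,g=p;P=np.array([[a,b,c] for a in(lo[0],hi[0]) for b in(lo[1],hi[1]) for c in(lo[2],hi[2])])
    R=Ro.from_euler('z',g).as_matrix();return P@R.T+[x,y,0]
def hullmask(cam,P,s=4):
    h=cv2.convexHull((proj(cam,P)*s).round().astype(np.int32));m=np.zeros((420*s,560*s),np.uint8)
    cv2.fillConvexPoly(m,h,1);return cv2.resize(m.astype(np.float32),(560,420),interpolation=cv2.INTER_AREA)
def fit(masks,p0,lo,hi):
    def f(p):
        c=0
        for cam,m in masks.items():
            r=hullmask(cam,box(p,lo,hi));c+=1-np.minimum(r,m).sum()/np.maximum(r,m).sum()
        return c
    b=minimize(f,p0,method="Nelder-Mead",options=dict(initial_simplex=np.array([p0]+[np.array(p0)+d for d in np.diag([.015,.015,.15])]),xatol=1e-4,fatol=1e-4));return b.x,b.fun
def pose(tcp_or_P,b,psi,C,s=1,front=True,zc=-.036,bias=0):
    """C=(c,w). front: P = front contact point. else P = mid-slab point held on tool axis at tool z=zc"""
    c,w=C;f=-c;a=-np.cos(b)*Z+np.sin(b)*c;n=np.cos(b)*f-np.sin(b)*Z
    y=s*(np.cos(psi)*n+np.sin(psi)*w);x=np.cross(y,a);R=np.column_stack([x,y,a])
    if front:
        xc=-.011*np.sign(n@x);loc=np.array([xc,s*.0425,zc])
    else: loc=np.array([0,0,zc])
    return np.array(tcp_or_P)-R@loc+n*bias, Ro.from_matrix(R).as_euler('xyz',degrees=True)
E
cat > m.py <<'E'
from h import *
M={}
for n in("case","stand"):
    M[n]={}
    for c in("scene","top"):
        read_camera(c)
        o=outline_of(n,c);tgt=(290,230) if c=="scene" else (312,185)
        for r in o: print(n,c,round(r["conf"],2),np.round(r["rect"]))
        o=[r for r in o if r["rect"][0]-5<tgt[0]<r["rect"][2]+5 and r["rect"][1]-5<tgt[1]+ (40 if n=="stand" and c=="scene" else 0)<r["rect"][3]+5]
        if o: M[n][c]=o[0]["pixels"].astype(np.float32)
p,e=fit(M["case"],[.588,.085,1.38],(-.018,-.05,.05),(.018,.05,.2));print("case",p,e)
for c in M["case"]:print(c,fit({c:M["case"][c]},p,(-.018,-.05,.05),(.018,.05,.2)))
# deck: union with case
S={c:np.maximum(M["stand"][c],M["case"].get(c,0)*0) for c in M["stand"]}
im=read_camera("top")
for c in S:
    q,e=fit({c:np.maximum(S[c],0)},[.59,.015,1.38],(-.07,-.1,.036),(.1,.1,.05));print("stand",c,q,e)
np.save("case.npy",p)
E
python3 m.py
```

```text
case scene 0.97 [315. 308. 370. 386.]
case scene 0.95 [269. 208. 321. 266.]
case scene 0.94 [259. 194. 273. 238.]
case scene 0.82 [176. 249. 225. 319.]
case scene 0.66 [204. 211. 221. 268.]
case top 0.96 [320. 258. 360. 296.]
case top 0.96 [258. 260. 298. 281.]
case top 0.86 [233. 207. 271. 219.]
case top 0.74 [383. 132. 432. 184.]
case top 0.19 [310. 120. 332. 141.]
stand top 0.96 [290. 153. 360. 237.]
stand top 0.21 [295. 161. 317. 206.]
case [0.59253196 0.08082062 1.37408572] 0.06419110298156738
scene (array([0.59264886, 0.0808985 , 1.39455286]), np.float64(0.06306535005569458))
stand top [0.57675739 0.01973794 1.36351497] 0.18990200757980347
```

```bash
cat > plan.py <<'E'
from h import *
d=np.pi/180
def setup():
    x,y,g=np.load("case.npy");c=np.array([np.cos(g),np.sin(g),0]);w=np.cross(Z,c)
    heel=np.array([x,y,.05])-.018*c;return heel,(c,w)
def way(th,s,sg,heel,C,psi0=47,off=0,A=30,bend=60,psi1=15,bias=0):
    """tilt th (deg)"""
    c,w=C;f=-c
    if th<=A:
        t=th*d;u=np.cos(t)*Z+np.sin(t)*f;n=np.cos(t)*f-np.sin(t)*Z
        return pose(heel+.15*u-.018*n+off*w,t,sg*psi0*d,C,s,False,bias=bias)
    k=min(1,(th-A)/(90-A));b=(A+k*(bend-A))*d;psi=sg*(psi0+k*(psi1-psi0))*d
    t=th*d;u=np.cos(t)*Z+np.sin(t)*f;P=heel+.15*u
    # front pad inner-corner w offset kept consistent with tool axis at off
    tc,o=pose(P,b,psi,C,s,True);tc=tc+w*((heel+off*w-tc)@w);return tc,o
E
python3 - <<'E'
from plan import *
heel,C=setup();print(heel,C)
for s in(1,-1):
  for sg in(1,-1):
    for bend in(60,50):
      L=[];q=None
      for th in(0,15,30,45,60,75,90):
        p,o=way(th,s,sg,heel,C,bend=bend);r=ik(p,o);L.append(None if r is None else np.round(r).astype(int).tolist())
      print(s,sg,bend,*L,sep="\n  ")
p,o=way(0,1,1,heel,C);print(p,o)
p,o=way(30,1,1,heel,C);print(p,o);p,o=way(30.01,1,1,heel,C);print(p,o);p,o=way(90,1,1,heel,C);print(p,o)
E
```

```text
[0.58901397 0.06316776 0.05      ] (array([0.19544444, 0.98071478, 0.        ]), array([-0.98071478,  0.19544444,  0.        ]))
1
  1
  60
  [-64, 30, 70, 99, -30, 72, -135]
  [-55, 26, 70, 103, -42, 73, -120]
  [-42, 30, 70, 106, -58, 82, -102]
  [-35, 37, 70, 107, -67, 90, -84]
  [-21, 37, 58, 107, -69, 91, -70]
  [-9, 39, 47, 106, -71, 92, -57]
  [-6, 48, 47, 105, -78, 101, -41]
1
  1
  50
  [-64, 30, 70, 99, -30, 72, -135]
  [-55, 26, 70, 103, -42, 73, -120]
  [-42, 30, 70, 106, -58, 82, -102]
  [-36, 35, 70, 107, -65, 87, -86]
  [-24, 34, 58, 107, -65, 86, -73]
  [-12, 35, 47, 107, -66, 85, -61]
  [-10, 42, 47, 107, -72, 90, -46]
1
  -1
  60
  [-46, 19, 42, 98, -13, 68, -55]
  [-42, 17, 49, 103, -30, 67, -36]
  [-38, 25, 62, 106, -53, 77, -12]
  [-33, 34, 66, 107, -64, 87, -7]
  [-24, 40, 63, 107, -72, 94, -7]
  [-17, 48, 60, 107, -79, 102, -7]
  [-12, 55, 56, 105, -84, 108, -10]
1
  -1
  50
  [-46, 19, 42, 98, -13, 68, -55]
  [-42, 17, 49, 103, -30, 67, -36]
  [-38, 25, 62, 106, -53, 77, -12]
  [-34, 32, 65, 107, -62, 84, -10]
  [-28, 38, 65, 108, -68, 90, -9]
  [-22, 44, 62, 
[... 677 characters left out ...]
52, 103, -18, 60, 138]
  [64, 34, -52, 103, -21, 61, 138]
  [60, 37, -41, 103, -31, 63, 142]
  [62, 45, -41, 102, -33, 64, 140]
-1
  -1
  50
  [-39, 17, 32, 98, -10, 68, 122]
  [-50, 21, 61, 103, -36, 70, 149]
  [54, 23, -52, 102, -13, 61, 137]
  [59, 27, -52, 103, -16, 60, 136]
  [62, 32, -52, 103, -18, 59, 134]
  [57, 33, -41, 104, -27, 60, 137]
  [59, 40, -41, 103, -28, 59, 134]
[0.59253196 0.08082062 0.164     ] [180.           0.         -58.27068758]
[0.58092031 0.02255484 0.1577269 ] [-158.50786389   21.44924319  -54.15350194]
[0.58141447 0.02503448 0.15918877] [-158.50197756   21.45069123  -54.14673069]
[ 0.56952412 -0.03462978  0.06508636] [-120.86747779   12.95253964  -18.90142779]
```

```bash
python3 - <<'E'
from plan import *
heel,C=setup()
p,o=way(0,-1,1,heel,C,psi0=20,off=-.005)
move_ptp(p+[0,0,.11],o)
s=read_state();print(s["time"],s["position"],p,np.round(s["joints"]),s["contact_force"])
for c in("scene","top"):
    im=read_camera(c);cv2.imwrite(f"pics/{c}1.png",im[:,:,::-1])
a=cv2.imread("pics/scene1.png")[150:350,190:420];b=cv2.imread("pics/top1.png")[100:300,230:400]
cv2.imwrite("pics/1.png",np.hstack([cv2.resize(a,(440,383)),cv2.resize(b,(340,383))]))
E
```

```text
3.9 [0.59727642 0.08123248 0.2737831 ] [0.59743554 0.0798434  0.164     ] [-44.  14.  39.  89.  -9.  80.  55.] [ 0.52867058  0.47960795 -1.0936908 ]
```

View pics/1.png

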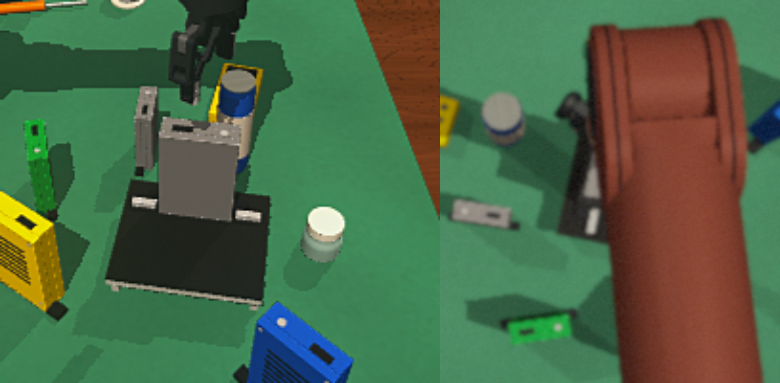

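The hand hovers above the case top (scene crop about (200,60)), and everything is still upright. I'll check the finger positions by projection, and the case pose with the top edges from the first picture.

```bash
python3 - <<'E'
from plan import *
s=read_state();R=Ro.from_euler('xyz',s["eef_rot"],degrees=True).as_matrix();T=s["position"]
a=cv2.imread("pics/scene1.png");k=4
x0,y0=240,140;im=cv2.resize(a[140:280,240:400],None,fx=k,fy=k,interpolation=cv2.INTER_CUBIC)
for y,col in((-.0425,(0,0,255)),(.0425,(255,255,0)),(-.057,(0,0,255)),(.057,(255,255,0))):
    for x in(-.011,.011):
        for z in (-.013,-.05):
            q=proj("scene",T+R@[x,y,z]);cv2.circle(im,tuple(int(v) for v in (q-[x0,y0])*k),3,col,-1)
pc=np.load("case.npy")
for q in proj("scene",box(pc,(-.018,-.05,.05),(.018,.05,.2))): cv2.circle(im,tuple(int(v) for v in (q-[x0,y0])*k),3,(255,0,255),-1)
b=cv2.imread("pics/top0.png")[150:230,280:350];kb=5;ib=cv2.resize(b,None,fx=kb,fy=kb,interpolation=cv2.INTER_CUBIC)
for q in proj("top",box(pc,(-.018,-.05,.05),(.018,.05,.2))): cv2.circle(ib,tuple(int(v) for v in (q-[280,150])*kb),3,(255,0,255),-1)
h=600;im=cv2.resize(im,(480,420));ib=cv2.resize(ib,(320,366));o=np.zeros((420,800,3),np.uint8);o[:,:480]=im;o[:366,480:]=ib
cv2.imwrite("pics/2.png",o)
E
```

```text
(no output)
```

View pics/2.png

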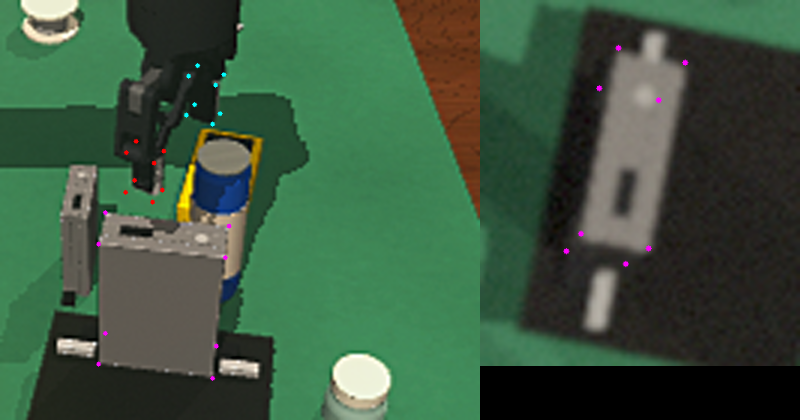

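The top-view fit lands on the case's top face corners, and the finger model fits too. I'll descend, twist the hand and start tipping.

```bash
cat > st.py <<'E'
from plan import *
heel,C=setup();kw=dict(off=-.005)
def rep(t):
    s=read_state();F=s["contact_force"];print(t,"t%.1f"%s["time"],"F_f %.1f F_w %.1f F_z %.1f"%(-F@C[0],F@C[1],F[2]),np.round(s["position"],4),np.round(s["torque"],2))
def go(th,feed=.02,**k):
    p,o=way(th,-1,1,heel,C,**{**kw,**k});servo_line(p,o,feed=feed)
E
python3 - <<'E'
from st import *
rep("0")
p,o=way(0,-1,1,heel,C,psi0=20,**kw)
print(servo_line(p,o,feed=.06,contact_N=6));rep("down")
p,o=way(0,-1,1,heel,C,psi0=47,**kw)
R=read_state()["eef_rot"]
for ps in(30,40,47):
    p,o=way(0,-1,1,heel,C,psi0=ps,**kw);move_ptp(p,o);rep(ps)
im=read_camera("scene");cv2.imwrite("pics/3.png",cv2.resize(im[140:300,220:400,::-1],None,fx=4,fy=3.75,interpolation=cv2.INTER_CUBIC))
E
```

```text
0 t4.0 F_f -0.2 F_w -0.1 F_z 0.4 [0.5973 0.0809 0.2738] [-0.04 -0.   -0.02]
False
down t6.0 F_f 0.1 F_w 0.2 F_z 0.1 [0.5976 0.0799 0.1643] [-0.01  0.03  0.01]
30 t6.3 F_f -0.1 F_w -0.6 F_z -0.6 [0.5975 0.0799 0.1641] [0.01 0.02 0.01]
40 t6.5 F_f -0.3 F_w -1.1 F_z -0.2 [0.5974 0.0799 0.164 ] [ 0.01 -0.03  0.  ]
47 t6.8 F_f 0.2 F_w 0.0 F_z -0.2 [0.5974 0.0799 0.164 ] [-0.06  0.02  0.01]
```

View pics/3.png

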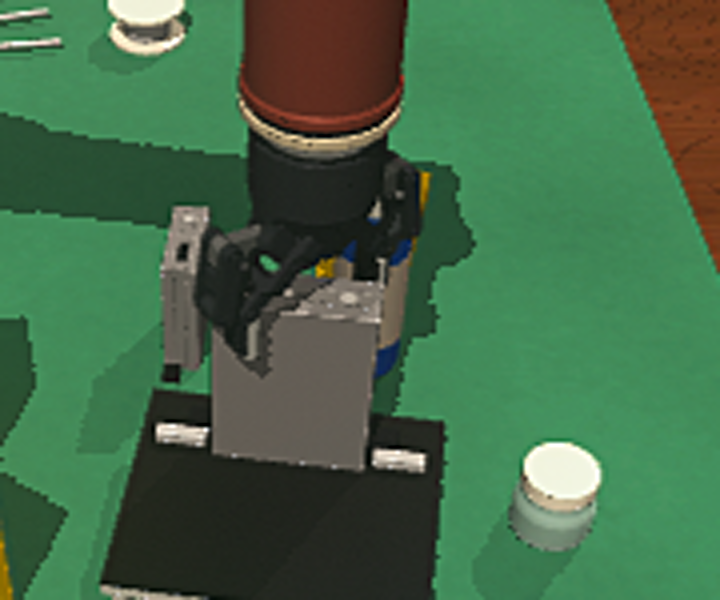

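The fingers straddle the top with no contact: front finger at about (250,340) in the crop, rear finger behind. Next I tip past balance with the hand turning about the heel.

```bash
python3 - <<'E'
from st import *
for th in range(3,31,3):
    go(th,.013)
    rep(th)
im=read_camera("scene");cv2.imwrite("pics/4.png",cv2.resize(im[140:300,220:400,::-1],None,fx=4,fy=3.75,interpolation=cv2.INTER_CUBIC))
E
```

```text
3 t7.5 F_f -0.1 F_w -0.9 F_z 0.1 [0.5963 0.0739 0.1648] [ 0.01 -0.02 -0.01]
6 t8.1 F_f -1.4 F_w 0.1 F_z 0.7 [0.5951 0.0679 0.1653] [-0.1   0.04  0.01]
9 t8.7 F_f -0.1 F_w -0.4 F_z -0.2 [0.5939 0.062  0.1654] [-0.1  -0.03 -0.07]
12 t9.3 F_f -0.4 F_w -0.4 F_z -0.8 [0.5927 0.056  0.1653] [-0.19  0.06  0.01]
15 t9.9 F_f -1.3 F_w 0.2 F_z 0.7 [0.5915 0.0501 0.1648] [-0.29  0.03  0.01]
18 t10.6 F_f -0.0 F_w 0.9 F_z -0.6 [0.5904 0.0442 0.164 ] [-0.35  0.08 -0.07]
21 t11.2 F_f 0.4 F_w 0.2 F_z 0.5 [0.5892 0.0383 0.1628] [-0.51  0.17  0.08]
24 t11.8 F_f 0.3 F_w 0.7 F_z 0.6 [0.588  0.0326 0.1614] [-0.56  0.18  0.02]
27 t12.4 F_f 0.9 F_w 0.9 F_z 0.4 [0.5869 0.0269 0.1596] [-0.63  0.13  0.08]
30 t13.0 F_f 1.1 F_w 0.1 F_z 0.5 [0.5858 0.0214 0.1576] [-0.72  0.17  0.08]
```

View pics/4.png

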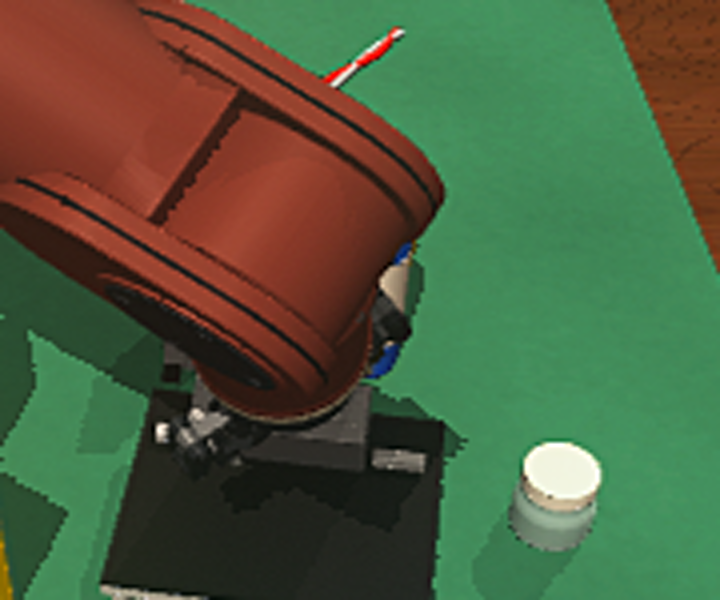

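The case has tilted onto the front finger with its foot at the stops, and forces are about 1 N. I'll keep lowering, with the tool tilt lagging to 60°, and check partway.

```bash
python3 - <<'E'
from st import *
for th in range(33,67,3):
    go(th,.014)
    rep(th)
    if np.linalg.norm(read_state()["contact_force"])>12: print("STOP");break
print(np.round(read_state()["joints"]))
for c in("scene","top"):
    im=read_camera(c);cv2.imwrite(f"pics/{c}5.png",im[:,:,::-1])
a=cv2.imread("pics/scene5.png")[140:340,200:400];b=cv2.imread("pics/top5.png")[100:300,230:430]
cv2.imwrite("pics/5.png",cv2.resize(np.hstack([a,b]),(800,400)))
E
```

```text
33 t13.4 F_f 0.2 F_w 0.2 F_z -1.0 [0.5852 0.0189 0.1565] [-0.72  0.14  0.09]
36 t14.0 F_f 0.9 F_w 1.2 F_z -0.2 [0.5843 0.0138 0.1536] [-0.71  0.27  0.1 ]
39 t14.6 F_f 1.0 F_w 0.0 F_z -0.3 [0.5833 0.0089 0.1504] [-0.84  0.26  0.12]
42 t15.1 F_f 0.9 F_w 0.9 F_z -1.2 [0.5824 0.0043 0.147 ] [-0.8   0.26  0.11]
45 t15.7 F_f 1.3 F_w 1.0 F_z -2.4 [ 5.815e-01 -1.000e-04  1.432e-01] [-0.83  0.28  0.12]
48 t16.3 F_f 1.4 F_w 1.6 F_z -1.1 [ 0.5806 -0.0044  0.1393] [-0.94  0.3   0.12]
51 t16.8 F_f 1.1 F_w 0.9 F_z -1.6 [ 0.5799 -0.0084  0.1351] [-0.99  0.28  0.1 ]
54 t17.4 F_f 1.5 F_w 1.2 F_z -1.4 [ 0.5791 -0.0122  0.1306] [-1.04  0.28  0.14]
57 t18.0 F_f 0.8 F_w 1.1 F_z -0.9 [ 0.5784 -0.0157  0.126 ] [-1.05  0.28  0.14]
60 t18.5 F_f 0.9 F_w 1.2 F_z -2.5 [ 0.5777 -0.019   0.1211] [-1.03  0.29  0.13]
63 t19.1 F_f 1.6 F_w 0.4 F_z -1.2 [ 0.5771 -0.022   0.1161] [-1.13  0.29  0.1 ]
66 t19.7 F_f 1.0 F_w -0.3 F_z -1.9 [ 0.5766 -0.0247  0.1109] [-1.2   0.28  0.12]
[ -2.  30.  33. 106. -61.  82. 110.]
```

View pics/5.png

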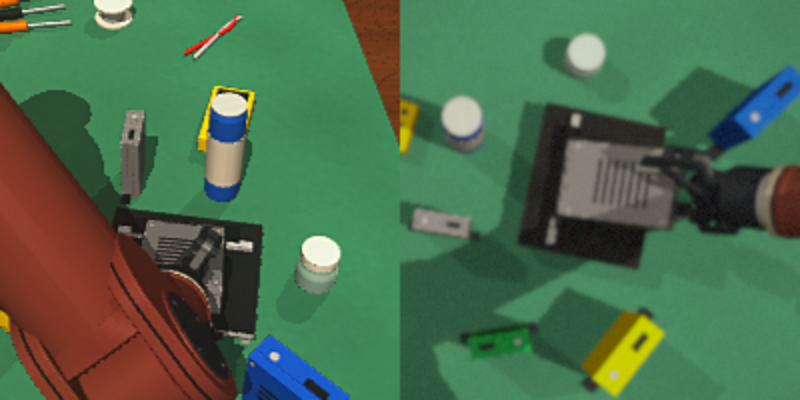

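The case is about 66° over, vents showing (top crop about (620,185)), square to the stand. The hand is approaching the blue case, so I check that clearance for the remaining motion.

```bash
python3 - <<'E'
from st import *
M={}
for c,t in(("scene",(343,345)),("top",(405,158))):
    read_camera(c)
    for r in outline_of("case",c):
        print(c,round(r["conf"],2),np.round(r["rect"]))
        l,tp,rr,b=r["rect"]
        if l<t[0]<rr and tp<t[1]<b and c not in M: M[c]=r["pixels"].astype(np.float32)
# grey case pose by stand: blue fit
best=None
for g in(.5,-.6,.9,-.9):
    for H in(.12,.15):
        p,e=fit(M,[.675,-.19,g],(-.018,-.05,0),(.018,.05,H))
        if best is None or e<best[1]: best=(p,e,H)
p,e,H=best;print("blue",p,e,H)
B=box(p,(-.018,-.07,0),(.018,.07,H))
for bend in(60,50,45):
  for th in(72,80,86,90):
    T,o=way(th,-1,1,heel,C,bend=bend,**kw);R=Ro.from_euler('xyz',o,degrees=True).as_matrix()
    # signed distance sampled: hand box points vs blue box
    r=np.array([[x,y,z] for x in np.linspace(-.045,.045,7) for y in np.linspace(-.045,.045,7) for z in np.linspace(-.07,-.3,15)])@R.T+T
    q=(r-[p[0],p[1],0])@Ro.from_euler('z',p[2]).as_matrix()
    dd=np.maximum(np.abs(q-[0,0,H/2])-[.018,.07,H/2],0)
    D=np.linalg.norm(dd,axis=1);f=np.array([[x,y,-.013] for x in(-.011,.011) for y in(-.057,.057)])@R.T+T
    print(bend,th,"blue %.3f body zmin %.3f (near -.07:%.3f) tips zmin %.3f"%(D.min(),r[:,2].min(),(r[:,2]).reshape(7,7,15)[:,:,0].min(),f[:,2].min()))
E
```

```text
scene 0.94 [260. 195. 269. 241.]
scene 0.92 [315. 307. 372. 387.]
scene 0.74 [266. 248. 318. 296.]
scene 0.72 [182. 276. 206. 306.]
top 0.95 [320. 257. 358. 297.]
top 0.73 [383. 135. 434. 181.]
top 0.69 [307. 164. 371. 214.]
top 0.68 [232. 203. 271. 222.]
top 0.57 [259. 260. 297. 281.]
blue [ 0.68081169 -0.18265051  0.75112403] 0.1819746494293213 0.15
60 72 blue 0.027 body zmin 0.098 (near -.07:0.098) tips zmin 0.065
60 80 blue 0.018 body zmin 0.078 (near -.07:0.078) tips zmin 0.045
60 86 blue 0.015 body zmin 0.062 (near -.07:0.062) tips zmin 0.031
60 90 blue 0.015 body zmin 0.052 (near -.07:0.052) tips zmin 0.021
50 72 blue 0.031 body zmin 0.103 (near -.07:0.103) tips zmin 0.064
50 80 blue 0.024 body zmin 0.084 (near -.07:0.084) tips zmin 0.045
50 86 blue 0.019 body zmin 0.069 (near -.07:0.069) tips zmin 0.030
50 90 blue 0.017 body zmin 0.059 (near -.07:0.059) tips zmin 0.020
45 72 blue 0.033 body zmin 0.106 (near -.07:0.106) tips zmin 0.064
45 80 blue 0.025 body zmin 0.086 (near -.07:0.086) tips zmin 0.045
45 86 blue 0.021 body zmin 0.072 (near -.07:0.072) tips zmin 0.030
45 90 blue 0.019 body zmin 0.062 (near -.07:0.062) tips zmin 0.020
```

```bash
python3 - <<'E'
from st import *
for th in(69,72,75,78,81,84,86,88,89,90,91,92,93):
    go(th,.012)
    rep(th)
    if np.linalg.norm(read_state()["contact_force"])>12: print("STOP");break
for c in("scene","top"):
    im=read_camera(c);cv2.imwrite(f"pics/{c}6.png",im[:,:,::-1])
a=cv2.imread("pics/scene6.png")[160:360,200:400];b=cv2.imread("pics/top6.png")[100:300,230:430]
cv2.imwrite("pics/6.png",cv2.resize(np.hstack([a,b]),(800,400)))
E
```

```text
69 t20.6 F_f 0.5 F_w 0.4 F_z -2.5 [ 0.5761 -0.0272  0.1056] [-1.15  0.27  0.11]
72 t21.3 F_f 0.6 F_w 0.6 F_z -1.7 [ 0.5757 -0.0293  0.1001] [-1.28  0.27  0.1 ]
75 t21.9 F_f 0.7 F_w -0.6 F_z -2.4 [ 0.5753 -0.0311  0.0944] [-1.34  0.3   0.12]
78 t22.6 F_f 1.5 F_w 0.8 F_z -2.4 [ 0.575  -0.0327  0.0887] [-1.29  0.27  0.18]
81 t23.2 F_f 0.5 F_w -0.6 F_z -2.3 [ 0.5748 -0.0339  0.0829] [-1.33  0.3   0.09]
84 t23.9 F_f 0.7 F_w 0.6 F_z -2.1 [ 0.5746 -0.0348  0.077 ] [-1.35  0.26  0.15]
86 t24.3 F_f 0.8 F_w 0.7 F_z -2.8 [ 0.5745 -0.0352  0.0729] [-1.4   0.28  0.07]
88 t24.8 F_f 0.1 F_w 0.5 F_z -2.5 [ 0.5744 -0.0354  0.0689] [-1.41  0.27  0.07]
89 t25.1 F_f 0.6 F_w 0.4 F_z -3.0 [ 0.5744 -0.0355  0.067 ] [-1.4   0.28  0.02]
90 t25.5 F_f -0.8 F_w 0.5 F_z 0.7 [ 0.5745 -0.0354  0.0653] [-0.86  0.17 -0.01]
91 t25.8 F_f -0.1 F_w 0.2 F_z 0.1 [ 0.5744 -0.0355  0.0624] [-0.88  0.16 -0.04]
92 t26.2 F_f -0.1 F_w -0.1 F_z 0.1 [ 0.5744 -0.0355  0.0598] [-0.93  0.17  0.01]
93 t26.6 F_f 0.3 F_w 0.3 F_z 0.2 [ 0.5744 -0.0354  0.0571] [-0.9   0.18  0.  ]
```

View pics/6.png

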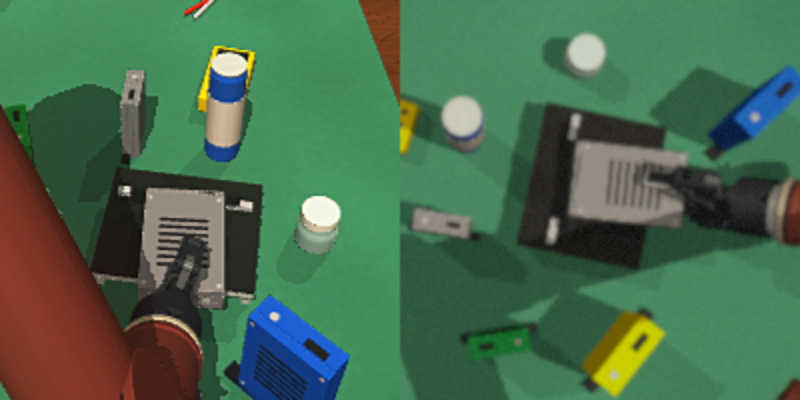

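The case lies flat with vents up, its foot end at the stops (top crop about (575,180)), and contact force has dropped to zero. I'll withdraw along the tool axis.

```bash
python3 - <<'E'
from st import *
s=read_state();R=Ro.from_euler('xyz',s["eef_rot"],degrees=True).as_matrix()
p=s["position"]-.075*R[:,2]
print(servo_line(p,None,feed=.04,contact_N=5));rep("out")
servo_line(p+[0,0,.12]-.03*C[0],None,feed=.08);rep("up")
for c in("scene","top"):
    im=read_camera(c);cv2.imwrite(f"pics/{c}7.png",im[:,:,::-1])
a=cv2.imread("pics/scene7.png")[160:360,200:400];b=cv2.imread("pics/top7.png")[100:300,230:430]
cv2.imwrite("pics/7.png",cv2.resize(np.hstack([a,b]),(800,400)))
read_camera("top")
c,w=C;O=heel-.045*c
for n,z in(("case_heel",.05),("case_top",.05),("case_center",.068)):
    for r in landmark_of(n,"top"):
        X=onz("top",r["pixel"],z)-O
        if abs(X@w)<.05 and -.15<X@c<.1:print(n,round(r["conf"],2),np.round([X@c,X@w],3))
E
```

```text
False
out t28.7 F_f 0.2 F_w 0.0 F_z 0.6 [ 0.5618 -0.0989  0.0947] [-0.88  0.21 -0.  ]
up t30.4 F_f -0.0 F_w -0.0 F_z 0.0 [ 0.5558 -0.1283  0.2143] [-0.95  0.18 -0.05]
case_heel 0.69 [ 0.052 -0.001]
case_center 0.71 [ 0.053 -0.002]
case_center 0.66 [-0.034 -0.005]
```

View pics/7.png

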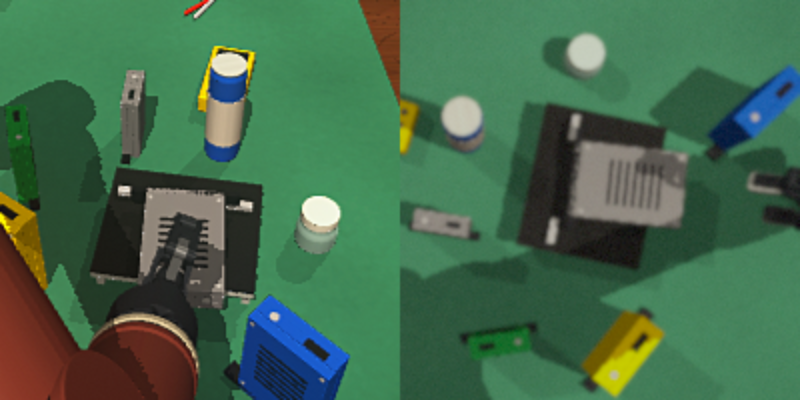

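The case is flat with its vents up, the heel is about 7 mm from nominal, nothing else has moved, and the hand is clear. Handing in.

```bash
python3 -c "
from cell import *
print(finish_job())"
```

```text
the job is handed in; nothing more can be done
None
```

The grey case was tipped over under control and now lies flat on the stand, vents up and foot end at the stops. The hand is clear, nothing else was disturbed, and the job was handed in at about 30 s.

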